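# Start a reading on the calibrator keypad

## Task

Start a reading on the grey keypad on the worktop with the fingertips only: switch it on by pressing the raised, white-marked end of its black rocker fully down, push the blue key in until it stays down, then the yellow key likewise, and last press the round green key fully down and keep it down. The program finishes while still holding the green key down; a key pressed out of turn spoils the reading, so each key waits for the one before it. Leave the red key alone, and do not pick up or shift any of the loose things standing about.

Things in the scene. Friction and masses are not known exactly. Their poses are not given: they have to be found in the camera images.
- keypad: grey keypad fixed to the worktop, 168 x 190 mm, top face 40 mm up, turned by up to 0.25 rad; origin on the worktop under the keys, x from its front edge to its rear, z up. Front row: rocker and green key at x = -35 mm, y = +45 and -45 mm, either way round. Rear row: blue, yellow and red keys at x = +37 mm, y = +58, 0 and -58 mm, in any order.
- rocker_on_end (a point): pressing point on the top of the white-marked (rear, +x of the keypad) end of the black rocker, a V-shaped paddle 66 mm long along the keypad's x and 28 mm wide. The point is 22 mm to the rear of the rocker's pivot and moves with it: about 60 mm above the worktop when off, 52 mm when on. Its axes at joint value 0 are those of the keypad (x to the rear, z up).
- rocker (a joint): rocker angle: 0 off (white-marked end raised), 0.40 on (white-marked end down, its face then level). It stays where it is left; it takes about 1.5 N at the pressing point.
- blue_key_top (a point): centre of the top of the blue key, a round cap 26 mm across, standing 14 mm above its 38 mm square black bezel; the top is 62 mm above the worktop when out and moves with the key.
- blue_key (a joint): travel of the blue key: 0 out, 0.008 fully in (m, straight down). It takes about 2.5 N, has no spring, and stays where it is left.
- yellow_key_top (a point): centre of the top of the yellow key, same shape and height as the blue one.
- yellow_key (a joint): travel of the yellow key: 0 out, 0.008 fully in; about 2.5 N, stays where it is left.
- red_key_top (a point): centre of the top of the red key, same shape and height as the blue one; not to be pressed.
- red_key (a joint): travel of the red key: 0 out, 0.008 fully in; about 2.5 N, stays where it is left.
- green_module: the round green key with its 46 mm round black base; origin at the underside of the base, on the keypad's top face (40 mm above the worktop), z up.
- green_key_top (a point): centre of the top of the green key, a round mushroom cap 36 mm across; the top is 64 mm above the worktop when out and moves with the key.
- green_key (a joint): travel of the green key: 0 out, 0.008 fully down. A spring pushes it back: 2.4 N at the start of the travel, 5.6 N at the bottom.
- source_puck: loose red round check source, 52 mm across, 15 mm high, lying left of the keypad; origin at the centre of its underside. Bystander.
- small_vial: loose small vial with a blue cap, 23 mm across, 47 mm high, standing right of the keypad; origin at the centre of its underside. Bystander.
- pen_dose: loose dark blue pen dosimeter, 14 x 110 x 16 mm, lying; origin at the centre of its underside. Bystander.
- blue_pot: loose blue screw-capped vial shield, 42 mm across, 89 mm high; origin at the centre of its underside. Bystander.
- carton: loose small white and blue carton, 45 x 85 x 50 mm; origin at the centre of its underside. Bystander.
- pocket_calc: loose grey pocket calculator, 115 x 68 x 13 mm, lying; origin at the centre of its underside. Bystander.

How it is judged (in metres and radians):
On the way, in this order (a step that is already met when the one before it is completed fails the run):
1. the rocker is on (value of joint rocker above 0.32 rad), for 0.1 s.
2. the blue key is in (value of joint blue_key above 0.006 m), for 0.1 s.
3. the yellow key is in (value of joint yellow_key above 0.006 m), for 0.1 s.
4. the green key is held down (value of joint green_key above 0.005 m), for 0.2 s.
At the end, for the whole second after the job is handed in: The rocker is on (angle above 0.32), the blue and yellow keys are in by more than 6 mm, the red key by less than 3 mm, and the fingers keep the green key down by more than 5 mm, pressing on it with more than 1 N (value of joint rocker above 0.32 rad and value of joint each of blue_key, yellow_key above 0.006 m and value of joint green_key above 0.005 m and value of joint red_key below 0.003 m and contact force between the fingers and green_module above 1 N); the arm keeps its last pose, push and grip.
It fails at once if the blue key is pressed (3 mm) before the rocker is on (value of joint blue_key above 0.003 m and value of joint rocker below 0.3 rad).
It fails at once if the yellow key is pressed (3 mm) before the blue key is in (value of joint yellow_key above 0.003 m and value of joint blue_key below 0.0055 m).
It fails at once if the green key is pressed (3 mm) before the yellow key is in (value of joint green_key above 0.003 m and value of joint yellow_key below 0.0055 m).
It fails at once if the red key is pressed (3 mm) (value of joint red_key above 0.003 m).
It fails at once if a loose bystander (puck, vial, pen dosimeter, vial shield, carton, calculator) is lifted or moved by more than 15 mm (distance of any of source_puck, small_vial, pen_dose, blue_pot, carton, pocket_calc from where it was at the start of the episode above 0.015 m).
It also fails if it takes over 48 s, if anything falls off the work surface, if the arm or the gripper's body presses on something with over 40 N, if the wrist force passes 120 N, or if a joint passes its speed limit or range.

## Robot

A 6-joint arm with a two-finger parallel gripper is mounted at the origin on a cart in front of the work surface, level with it; the furniture and walls round the work are solid. World frame = base frame: x ahead of the robot, y to its left, z up, the work surface at z = 0. Lengths are in m, angles in degrees, forces in N, time in s.
With the tool pointing down it reaches from about 0.25 to 0.725 m from the base axis. Payload 9.7 kg.
Tool frame: the origin (TCP) lies on the centre line of the jaws, within the pads' length; the fingertips stand bot.nose_length ahead of it and the grasp point (between the pads) lies 11 mm behind it (bot.nose_length is the distance from the TCP to the fingertips, in m); z points along the fingers, y is the line along which they close (so a half turn about z gives the same grasp; the last joint's range is limited). The gripper opens to 85 mm and grips with 20 to 120 N. Pads are 22 mm wide; open, the fingers measure 114 mm over their backs; the gripper's body (76 mm by 85 mm) begins 54 mm behind the grasp point. The pads swing forward as they close: fully open they stand 13 mm farther back than shut.
Start: joints at [-63.885, 4.979, 10.078, 95.1, 0, 90], TCP at [0.242, -0.494, 0.239] pointing down, gripper open.
Joint ranges: [-179.16, 179.16], [-48.56, 103.87], [-65.8, 70.77], [-126.05, 130.52], [-82.76, 87.17], [-180, 180]. Speed limits (degrees/s): [127.2, 127.2, 147.25, 180, 180, 180].

## Interface

Orientations are given as [roll, pitch, yaw] about the fixed x, y, z axes, in that order (R = Rz(yaw) Ry(pitch) Rx(roll)).
In Python, from workcell import bot gives the robot as it stands. The module is installed in compiled form; this text tells all that it offers.
- The arm moves only by the shell command python3 -m inch 'ROWS' [OPENING] [FORCE]. ROWS is JSON, a list of rows, each a list of 4 numbers: the shift along the world's x, y, z in cm, then the turn about the world's z in degrees. A call has exactly 8 rows; each row is the pose to reach, as a shift and turn from the pose commanded when the call began; what a row does not reach only later rows make up. A row lasts 1/8 s, in which the tool goes at most 62.5 mm and 10.7 degrees, less where a joint would pass 70% of its speed; a pose out of reach is approached as far as the arm can. A call with a gripper value outside its range is refused whole. OPENING is the finger opening in cm, from 0 to 8.54, set as the call begins (- or left out, the last holds). The fingers move at their own pace and stop on an object; FORCE is the grip in N (left out, the last holds). Time passes only in rows, so rows that repeat a pose let the fingers close, or fill a call up. It gives the time, the measured TCP pose, the force, the opening and the grip force at its end, in the units of the state.
- bot.get_obs(): the state, without advancing time (a new reading comes with each control period).
- bot.camera(name): name is "side" or "top"; returns a dict with "img" (480x640x3 uint8, red, green, blue), "fovy" (degrees; the focal length in pixels is half the picture's height over the tangent of half this angle, whatever the lens; pixels are square), "cx", "cy" (the principal point, pixels), "R" (3x3) and "t" (3): a world point X has camera coordinates R X + t. Camera axes: x right, y down, z forward; pixel columns grow to the right and rows downward; lengths in m; the calibration is good to about 2 mm. A picture is of the moment at which its call begins. There is no depth.
- bot.job_done(): hands the job in; it is judged then, once.
Trained networks look in a picture, given as the dict that the camera call returned (one of the last four; its "shot" number tells which), for a name from the list of things; names that differ only in an ending like _2 or _b are one class to them, and where a whole thing is asked for, a point or a joint stands for the part that bears it (a point fixed in the world has none). Each returns a list of dicts, best first, with "score" (0 to 1); they miss things now and then, are a little off and sometimes report something else, mostly with a low value. They report only what shows in the picture. A call takes as long as a camera call.
- bot.find_in(thing, picture): "point" ([column, row] in pixels, amid what is visible of it).
- bot.landmark_of(thing, picture): "point" ([column, row] in pixels: a listed point, or the origin of a listed thing).
The state is a dict: "time": time; "q": joint angles; "qd": joint speeds; "joint_efforts": joint torques, N m; "ee_pos": TCP position; "tcp_rot": TCP orientation; "wrist_force": force on the tool from outside, world axes, zero at the start; "torque": the same for the moment, N m; "opening": finger opening in m; "grasp_force": force on a finger pad.
Only numpy, scipy, OpenCV 4.12 (cv2) and the standard library are available. Lean on these libraries where they do the work, as an engineer would, in place of code of your own. Each camera call takes 0.05 s, during which the arm holds its last target. There are 200 camera calls.

## Working session

There is one attempt and no reset: what is moved stays moved. The work goes in short steps, Python scripts to look and compute and a shell command to move; the robot and the scene stay as the last step left them, time stands still between calls to the robot, and variables do not carry over. Pictures are saved under pics/ and viewed, at most 10 in all, crops included, and the job is handed in when it is done.

```bash
mkdir -p pics
cat > h.py <<'E'
import numpy as np, cv2
from workcell import bot
def ray(c,p):
    f=240/np.tan(np.radians(c["fovy"])/2); R=np.array(c["R"]);t=np.array(c["t"])
    d=R.T@np.array([(p[0]-c["cx"])/f,(p[1]-c["cy"])/f,1]); return -R.T@t,d
def atz(c,p,z):
    o,d=ray(c,p); return o+d*(z-o[2])/d[2]
Z=dict(rocker_on_end=.06,blue_key_top=.062,yellow_key_top=.062,red_key_top=.062,green_key_top=.064,source_puck=0,small_vial=0,pen_dose=0,blue_pot=0,carton=0,pocket_calc=0,keypad=0)
E
python3 - <<'E'
from h import *
s=bot.get_obs();print(s["time"],s["ee_pos"],s["tcp_rot"],s["opening"],bot.nose_length)
for n in ("top","side"):
    c=bot.camera(n); cv2.imwrite(f"pics/{n}0.png",c["img"][:,:,::-1])
    print(n,np.round(-np.array(c["R"]).T@np.array(c["t"]),3))
    for k,z in Z.items():
        r=bot.landmark_of(k,c)[:2]
        print(k,[(np.round(x["point"]),round(x["score"],2),np.round(atz(c,x["point"],z)[:2],4)) for x in r])
E
```

```text
0.0 [ 0.24199078 -0.49366699  0.23858548] [-1.79924260e+02  2.36736672e-03  2.61146140e+01] 0.08524254569408297 0.008
top [ 0.418 -0.004  1.275]
rocker_on_end [(array([453., 236.]), 0.75, array([ 0.4796, -0.3388]))]
blue_key_top [(array([458., 217.]), 0.55, array([ 0.5268, -0.3501]))]
yellow_key_top [(array([413., 210.]), 0.57, array([ 0.541 , -0.2385]))]
red_key_top [(array([432., 214.]), 0.44, array([ 0.5329, -0.2875]))]
green_key_top [(array([415., 241.]), 0.44, array([ 0.465, -0.243]))]
source_puck [(array([380., 231.]), 0.85, array([ 0.4927, -0.1651]))]
small_vial [(array([478., 236.]), 0.53, array([ 0.4836, -0.4212]))]
pen_dose [(array([260., 254.]), 0.74, array([0.4296, 0.1472]))]
blue_pot [(array([203., 242.]), 0.87, array([0.4592, 0.295 ]))]
carton [(array([152., 226.]), 0.71, array([0.4997, 0.429 ]))]
pocket_calc [(array([326., 246.]), 0.66, array([ 0.452 , -0.0244]))]
keypad [(array([429., 230.]), 0.71, array([ 0.497 , -0.2917]))]
side [-0.997 -0.058  1.09 ]
rocker_on_end [(array([419., 258.]), 0.7, array([ 0.4706, -0.3288]))]
blue_key_top [(array([426., 249.]), 0.53, array([ 0.5141, -0.3531])), (array([209., 270.]), 0.3, array([0.3857, 0.2748]))]
yellow_key_top [(array([382., 247.]), 0.51, array([ 0.5241, -0.2254]))]
red_key_top [(array([402., 243.]), 0.46, array([ 0.5469, -0.2866]))]
green_key_top [(array([402., 272.]), 0.6, array([ 0.3977, -0.2733])), (array([388., 260.]), 0.4, array([ 0.4549, -0.2383]))]
source_puck [(array([359., 267.]), 0.61, array([ 0.5032, -0.1586]))]
small_vial [(array([444., 272.]), 0.6, array([ 0.4875, -0.4126]))]
pen_dose []
blue_pot [(array([206., 270.]), 0.73, array([0.4672, 0.3033]))]
carton [(array([164., 261.]), 0.62, array([0.5116, 0.4408]))]
pocket_calc [(array([312., 277.]), 0.82, array([ 0.4474, -0.0154])), (array([426., 243.]), 0.34, array([ 0.6399, -0.3754]))]
keypad [(array([207., 272.]), 0.51, array([0.4578, 0.2992]))]
```

View crops.

Run:
```python
from h import *
a=cv2.imread("pics/top0.png")[185:275,360:500]; b=cv2.imread("pics/side0.png")[215:305,340:480]
f=lambda x:cv2.resize(x,None,fx=4,fy=3.3*4/3.3,interpolation=cv2.INTER_CUBIC)
cv2.imwrite("pics/c0.png",cv2.resize(np.vstack([f(a),f(b)]),None,fx=.83,fy=.83))
cv2.imwrite("pics/ta.png",cv2.resize(a,None,fx=5.7,fy=5.7,interpolation=cv2.INTER_CUBIC))
```

```text
(no output)
```

View pics/ta.png

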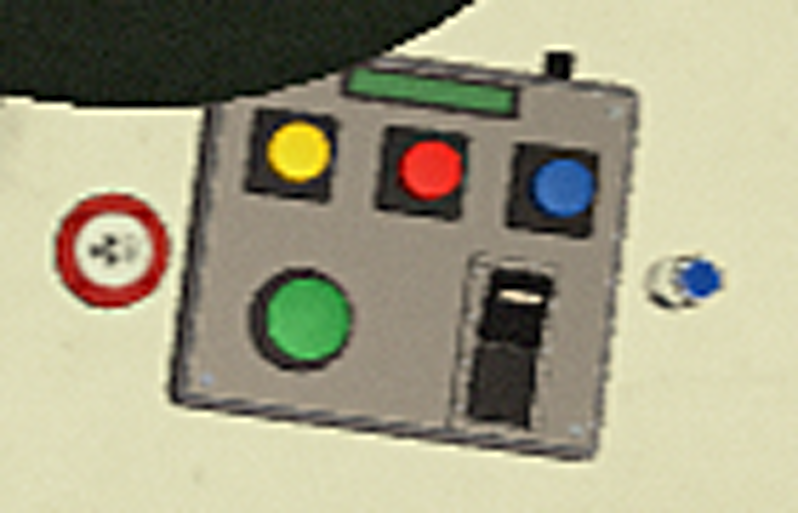

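View pics/c0.png

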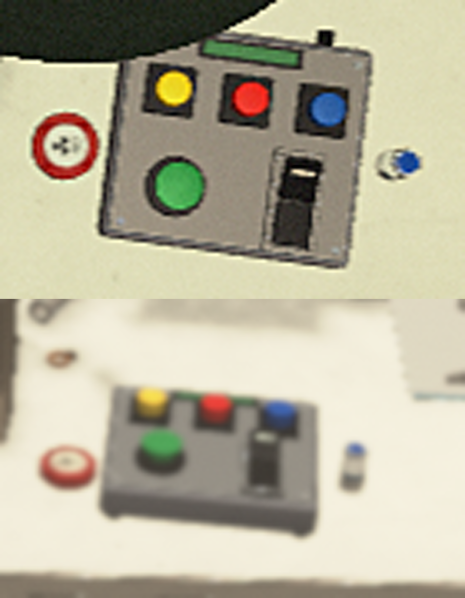

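```bash
cat >> h.py <<'E'
K=dict(yellow=(.037,.058,.062),red=(.037,0,.062),blue=(.037,-.058,.062),green=(-.035,.045,.064),rock=(-.013,-.045,.060))
E
python3 - <<'E'
from h import *
from scipy.optimize import least_squares
c=bot.camera("top"); s=bot.camera("side")
t=c["img"]
hsv=cv2.cvtColor(t,cv2.COLOR_RGB2HSV)
def cen(img,box,h0,h1):
    x0,y0,x1,y1=box; g=cv2.cvtColor(img,cv2.COLOR_RGB2HSV)[y0:y1,x0:x1].astype(int)
    m=((g[...,0]>=h0)&(g[...,0]<=h1)&(g[...,1]>120)&(g[...,2]>90))
    ys,xs=np.nonzero(m); return [xs.mean()+x0,ys.mean()+y0],m.sum()
P={}
for k,b,h in (("yellow",(404,204,422,220),(20,35)),("red",(427,206,445,222),(0,8)),("blue",(450,210,468,226),(100,125)),("green",(402,230,424,252),(45,80))):
    p,n=cen(t,b,*h); P[k]=atz(c,p,K[k][2]-.002); print(k,p,n,np.round(P[k],4))
P["rock"]=atz(c,[360+520/5.7-.4,185+292/5.7-.4],.06); print(P["rock"])
ks=list(K); 
def f(v): 
    C,S=np.cos(v[2]),np.sin(v[2])
    return np.array([[v[0]+C*K[k][0]-S*K[k][1],v[1]+S*K[k][0]+C*K[k][1]] for k in ks])
fit=[k for k in range(4)]
r=least_squares(lambda v:(f(v)-np.array([P[k][:2] for k in ks]))[fit].ravel(),[.5,-.29,-.1])
print(r.x,np.round(f(r.x)-np.array([P[k][:2] for k in ks]),4)); print(dict(zip(ks,np.round(f(r.x),4))))
cv2.imwrite("pics/both.png",cv2.resize(np.hstack([t,s["img"]])[:,:,::-1],(800,300)))
E
```

```text
yellow [np.float64(411.9782608695652), np.float64(211.09782608695653)] 92 [ 0.5397 -0.2371  0.06  ]
red [np.float64(435.15384615384613), np.float64(214.3186813186813)] 91 [ 0.5321 -0.2945  0.06  ]
blue [np.float64(458.4457831325301), np.float64(217.46987951807228)] 83 [ 0.5248 -0.3522  0.06  ]
green [np.float64(413.5), np.float64(240.5)] 164 [ 0.4665 -0.2404  0.062 ]
[ 0.47902834 -0.33314033  0.06      ]
[ 0.4954854  -0.28976128 -0.12959625] [[ 0.      0.    ]
 [ 0.      0.    ]
 [-0.0001  0.0002]
 [ 0.0001 -0.0002]
 [-0.0022  0.0004]]
{'yellow': array([ 0.5397, -0.237 ]), 'red': array([ 0.5322, -0.2945]), 'blue': array([ 0.5247, -0.3521]), 'green': array([ 0.4666, -0.2406]), 'rock': array([ 0.4768, -0.3327])}
```

View pics/both.png

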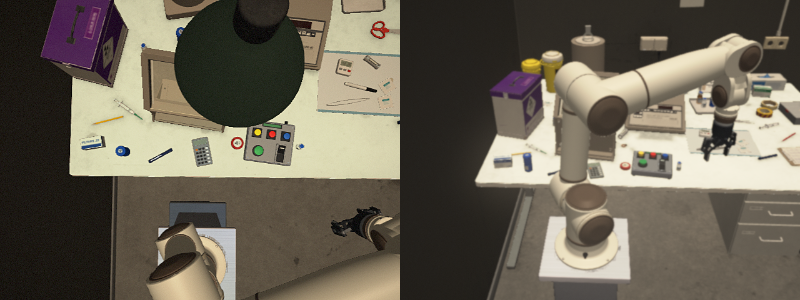

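Top view: yellow, red and blue run left to right in the rear row (pixels 412,211; 435,214; 458,217). Green is front left (413,240), and the rocker is front right with its white mark to the rear (about 451,236). The keypad fit is within 0.2 mm, so I'm moving above the rocker with the fingers shut.

```bash
python3 -m inch '[[4,2.8,-1,-6],[9,6,-3,-14],[14,9.5,-5,-22],[19,13,-8,-29],[23.3,16.1,-11,-33.5],[23.3,16.1,-13,-33.5],[23.3,16.1,-13,-33.5],[23.3,16.1,-13,-33.5]]' 0 20
python3 - <<'E'
from h import *
s=bot.get_obs();print(s)
c=bot.camera("top"); cv2.imwrite("pics/t2.png",cv2.resize(c["img"][185:275,360:500,::-1],None,fx=5,fy=5,interpolation=cv2.INTER_CUBIC))
E
```

```text
time: 2.4
ee_pos: [0.475, -0.3335, 0.1104]
tcp_rot: [180.0, -0.0, -7.4]
wrist_force: [0.3, -0.4, 0.1]
opening: -0.0001
grasp_force: 0.0
{'time': 2.4, 'q': array([-3.50697717e+01,  8.44322620e+00, -3.72260942e-01,  8.11250406e+01,
       -5.97126114e-03,  1.52348073e+02]), 'qd': array([-0.5440304 , -0.58738029,  0.64228438, -0.02877828,  0.03596033,
        0.0658153 ]), 'joint_efforts': array([ 7.84547534e-01, -5.47153187e+01,  4.56321001e+01, -2.77078600e-02,
        2.34361400e-02,  2.70092052e-03]), 'ee_pos': array([ 0.47495144, -0.33346252,  0.11041304]), 'tcp_rot': array([ 1.79967110e+02, -4.99082820e-02, -7.41783392e+00]), 'wrist_force': array([ 0.33906334, -0.42149886,  0.13398745]), 'torque': array([-0.02616741, -0.00473827, -0.02324914]), 'grasp_force': 0.0, 'opening': -6.734068642865326e-05}
```

```bash
python3 -m inch '[[0,0,-1.5,0],[0,0,-3,0],[0,0,-3.8,0],[0,0,-4.2,0],[0,0,-4.6,0],[0,0,-4.9,0],[0,0,-4.9,0],[0,0,-4.9,0]]'
python3 - <<'E'
from h import *
for n,(x,y,w,h) in (("side",(380,225,70,60)),("top",(380,190,110,75))):
    c=bot.camera(n); cv2.imwrite(f"pics/p1{n}.png",cv2.resize(c["img"][y:y+h,x:x+w,::-1],None,fx=7,fy=7,interpolation=cv2.INTER_CUBIC))
E
```

```text
time: 3.45
ee_pos: [0.4749, -0.3328, 0.0603]
tcp_rot: [-180.0, 0.0, -7.4]
wrist_force: [0.8, -0.1, -0.7]
opening: 0.0002
grasp_force: 0.0
```

View pics/p1side.png

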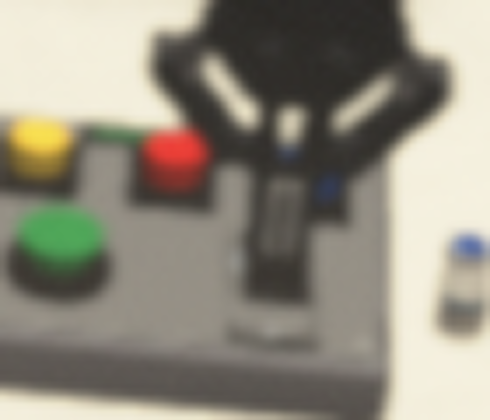

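View pics/p1top.png

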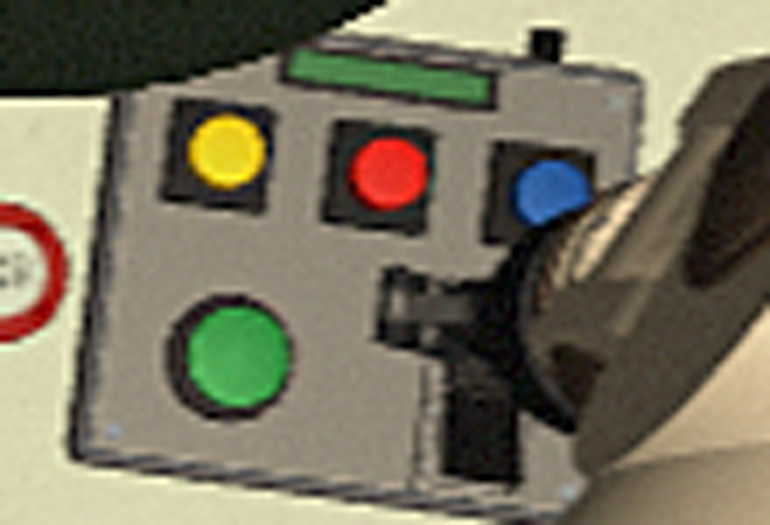

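The side view shows the fingertips on the rocker's rear end, but with no hard-stop force yet. I'll press a little deeper.

```bash
python3 -m inch '[[0,0,-0.1,0],[0,0,-0.15,0],[0,0,-0.2,0],[0,0,-0.25,0],[0,0,-0.3,0],[0,0,-0.3,0],[0,0,-0.3,0],[0,0,-0.3,0]]'
```

```text
time: 4.55
ee_pos: [0.4751, -0.333, 0.0598]
tcp_rot: [179.9, -0.1, -7.4]
wrist_force: [-7.2, 5.3, 18.0]
opening: -0.0002
grasp_force: 9.3
```

```bash
python3 -m inch '[[0,0,2.5,0],[0,0,4.9,0],[2.5,-1,4.9,0],[4.95,-1.95,4.9,0],[4.95,-1.95,4.9,0],[4.95,-1.95,4.9,0],[4.95,-1.95,4.9,0],[4.95,-1.95,4.9,0]]'
python3 - <<'E'
from h import *
c=bot.camera("side"); x,y,w,h=340,215,140,90
cv2.imwrite("pics/p2.png",cv2.resize(c["img"][y:y+h,x:x+w,::-1],None,fx=5.5,fy=5.5,interpolation=cv2.INTER_CUBIC))
E
```

```text
time: 5.55
ee_pos: [0.5242, -0.3523, 0.1065]
tcp_rot: [180.0, -0.0, -7.4]
wrist_force: [0.1, -0.4, -0.4]
opening: -0.0003
grasp_force: 0.0
```

View pics/p2.png

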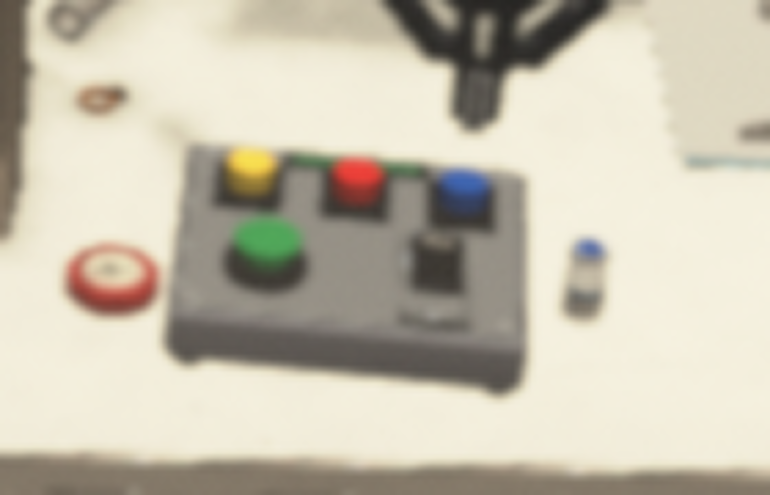

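The side view shows the rocker tipped, with its white end (435,240) now down, the other keys untouched, and the fingertips above blue (463,190). Pressing blue now.

```bash
python3 -m inch '[[0,0,-2,0],[0,0,-3,0],[0,0,-3.6,0],[0,0,-4,0],[0,0,-4.4,0],[0,0,-4.65,0],[0,0,-4.65,0],[0,0,-4.65,0]]'
```

```text
time: 6.6
ee_pos: [0.5248, -0.3525, 0.062]
tcp_rot: [180.0, -0.1, -7.4]
wrist_force: [-5.1, 3.0, 15.2]
opening: -0.0001
grasp_force: 7.2
```

Blue bottomed out at exactly the predicted height. Next is yellow, passing high over red.

```bash
python3 -m inch '[[0,0,2.5,0],[0,0,5,0],[0.5,4,5,0],[1,8,5,0],[1.5,11.5,5,0],[1.5,11.5,5,0],[1.5,11.5,5,0],[1.5,11.5,5,0]]'
python3 - <<'E'
from h import *
c=bot.camera("side"); x,y,w,h=340,215,140,90
cv2.imwrite("pics/p3.png",cv2.resize(c["img"][y:y+h,x:x+w,::-1],None,fx=5.5,fy=5.5,interpolation=cv2.INTER_CUBIC))
E
```

```text
time: 7.6
ee_pos: [0.5395, -0.2383, 0.1097]
tcp_rot: [180.0, -0.0, -7.4]
wrist_force: [-0.1, 0.1, -0.2]
opening: 0.0004
grasp_force: 0.0
```

View pics/p3.png

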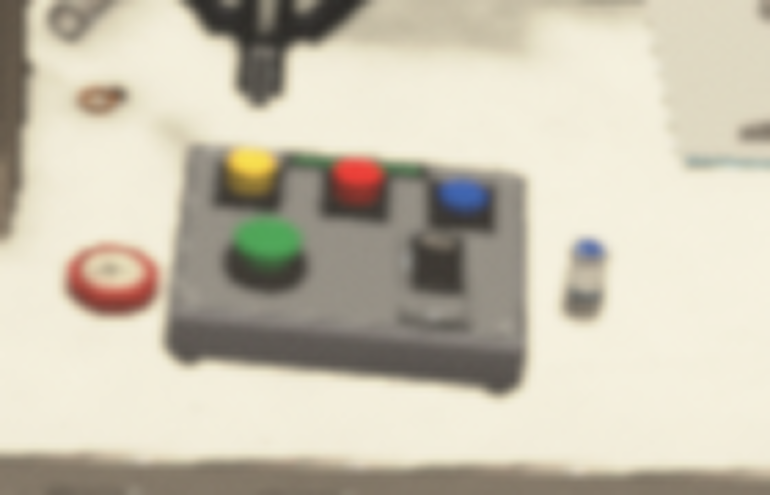

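The picture shows blue down (463,195), yellow and red still out, and the fingertips above yellow (250,170). Pressing yellow now.

```bash
python3 -m inch '[[0,0.1,-2.3,0],[0,0.1,-3.3,0],[0,0.1,-3.9,0],[0,0.1,-4.3,0],[0,0.1,-4.7,0],[0,0.1,-5,0],[0,0.1,-5,0],[0,0.1,-5,0]]'
```

```text
time: 8.65
ee_pos: [0.5398, -0.2366, 0.0619]
tcp_rot: [179.9, -0.1, -7.4]
wrist_force: [-6.5, 1.1, 16.2]
opening: 0.0003
grasp_force: 7.5
```

```bash
python3 -m inch '[[0,0,2.5,0],[0,0,5,0],[-3.5,-0.2,5,0],[-7.3,-0.45,5,0],[-7.3,-0.45,5,0],[-7.3,-0.45,5,0],[-7.3,-0.45,5,0],[-7.3,-0.45,5,0]]'
python3 - <<'E'
from h import *
c=bot.camera("side"); x,y,w,h=340,215,140,90
cv2.imwrite("pics/p4.png",cv2.resize(c["img"][y:y+h,x:x+w,::-1],None,fx=5.5,fy=5.5,interpolation=cv2.INTER_CUBIC))
E
```

```text
time: 9.65
ee_pos: [0.4671, -0.2407, 0.1095]
tcp_rot: [-180.0, 0.0, -7.4]
wrist_force: [0.5, 0.8, -1.2]
opening: -0.0001
grasp_force: 0.0
```

View pics/p4.png

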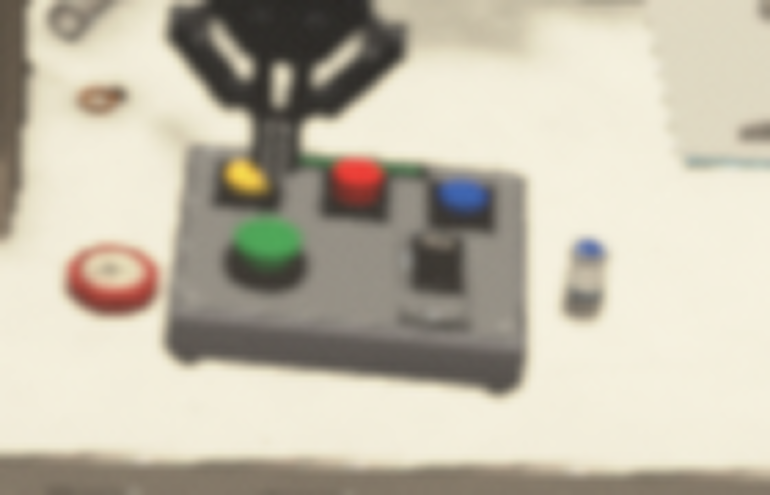

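Yellow is down (245,178), and the fingertips are above green (267,240). Pressing green and holding it.

```bash
python3 -m inch '[[0,0,-2,0],[0,0,-3,0],[0,0,-3.6,0],[0,0,-4,0],[0,0,-4.4,0],[0,0,-4.8,0],[0,0,-4.8,0],[0,0,-4.8,0]]' && python3 -m inch '[[0,0,0,0],[0,0,0,0],[0,0,0,0],[0,0,0,0],[0,0,0,0],[0,0,0,0],[0,0,0,0],[0,0,0,0]]'
```

```text
time: 10.7
ee_pos: [0.4667, -0.2409, 0.0635]
tcp_rot: [180.0, -0.1, -7.4]
wrist_force: [-6.5, 2.9, 15.5]
opening: 0.0005
grasp_force: 7.6
time: 11.7
ee_pos: [0.4667, -0.2409, 0.0635]
tcp_rot: [180.0, -0.1, -7.4]
wrist_force: [-7.0, 3.8, 14.8]
opening: -0.0
grasp_force: 7.6
```

Green has bottomed out (TCP 63.5 mm, about 15 N) and is holding steady. Handing in.

```bash
python3 -c "
from workcell import bot
print(bot.job_done())"
```

```text
the job is handed in; nothing more can be done
None
```

I handed the job in with the rocker on, blue and yellow pressed in, and the arm holding green fully down at about 15 N; red was not pressed, no loose item was touched, and the hand-in call returned no verdict.

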